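# Draw the loaded vial carrier out of the deep sample store with the hooked picker

### The arm

A 7-joint arm with a two-finger parallel gripper is mounted at the origin on a cart in front of the work surface, level with it; the furniture and walls round the work are solid. World frame = base frame: x ahead of the robot, y to its left, z up, the work surface at z = 0. Lengths are in m, angles in rad, forces in N, time in s.
With the tool pointing down it reaches from about 0.4 to 0.925 m from the base axis. Payload 5.6 kg.
Tool frame: the origin (TCP) lies midway between the tips of the shut fingers; the grasp point (between the pads) lies 19 mm behind it; y points along the fingers, z is the direction in which the jaws open and shut, and the axes are right-handed (so a half turn about y gives the same grasp; the last joint's range is limited). The gripper opens to 85 mm and grips with 20 to 120 N. Pads are 22 mm wide; open, the fingers measure 114 mm over their backs; the gripper's body (76 mm by 85 mm) begins 54 mm behind the grasp point. The pads swing forward as they close: fully open they stand 13 mm farther back than shut.
Start: joints at [1.089, 0.468, -0.012, 1.603, 0.006, 1.071, -0.056], TCP at [0.276, -0.588, 0.231] pointing down, gripper open.
Joint ranges: [-2.53, 2.53], [-0.31, 2.02], [-1.57, 1.55], [0.28, 2.44], [-1.29, 4.43], [0.15, 1.84], [-2.92, 2.92]. Speed limits (rad/s): [2.57, 2.57, 3.14, 3.14, 3.14, 3.14, 3.14].

### API

Orientations are given as [roll, pitch, yaw] about the fixed x, y, z axes, in that order (R = Rz(yaw) Ry(pitch) Rx(roll)).
In Python, from rig import readout, snapshot, camera_params, ticket, models gives the robot as it stands.
- The arm moves only by the shell command python3 -m jog 'ROWS' [FORCE]. ROWS is JSON, a list of rows, each an object with "dp": the shift along the tool's x, y, z in m, a list of three; "rot": the turn, a rotation vector about the tool's x, y, z in degrees, a list of three; "fingers": the closure, from -1 (fully open) to 1 (shut). In form: [{"dp": [x, y, z], "rot": [rx, ry, rz], "fingers": fingers}, ...]. A call has 1 to 12 rows; each row is the pose to reach, as a shift and turn from the pose commanded when the call began, along the tool's axes at that moment; what a row does not reach only later rows make up. A row lasts 1/8 s, in which the tool goes at most 62.5 mm and 10.7 degrees, less where a joint would pass 70% of its speed; a pose out of reach is approached as far as the arm can. A call with a gripper value outside its range is refused whole. The fingers move at their own pace and stop on an object; FORCE is the grip in N (left out, the last holds). Time passes only in rows, so rows that repeat a pose let the fingers close. It gives the time, the measured TCP pose, the force and the opening at its end, in the units of the state.
- readout.get_state(): the state, without advancing time (a new reading comes with each control period).
- snapshot(name): name is "side" or "top"; returns (picture, depth): 420x560x3 uint8, red, green, blue; 420x560 float32, m along the optical axis (not along the pixel's ray), 0 where there is no reading.
- camera_params(name): a dict with "fx", "fy", "cx", "cy" (pixels), "rvec" (rotation vector, rad) and "tvec" (3), from world to camera coordinates, as OpenCV has them. Camera axes: x right, y down, z forward; pixel columns grow to the right and rows downward; lengths in m; the calibration is good to about 2 mm. A picture is of the moment at which its call begins. camera_params takes no time and is no camera call.
- ticket.sign_off(): hands the job in, once; it reports no verdict.
Trained networks look in the newest picture that a camera, given by its name, has taken for a name from the list of things; names that differ only in an ending like _2 or _b are one class to them, and where a whole thing is asked for, a point or a joint stands for the part that bears it (a point fixed in the world has none). Each returns a list of dicts, best first, with "score" (0 to 1); they miss things now and then, are a little off and sometimes report something else, mostly with a low value. They report only what shows in the picture. A call takes as long as a camera call.
- models.search_frame(camera, target): "bbox" ([centre column, centre row, width, height] in pixels, round what is visible of it).
- models.outline_of(camera, target): "mask" (420x560 bool, what is visible of it) and "bbox" ([centre column, centre row, width, height] in pixels, round what is visible of it).
The state is a dict: "t": time; "joint_pos": joint angles; "joint_vel": joint speeds; "joint_efforts": joint torques, N m; "tcp_pos": TCP position; "orientation": TCP orientation; "ft_force": force on the tool from outside, world axes, zero at the start; "wrist_torque": the same for the moment, N m; "grip_width": finger opening in m.
Only numpy, scipy, OpenCV 4.12 (cv2) and the standard library are available. Lean on these libraries where they do the work, as an engineer would, in place of code of your own. Each camera call takes 0.05 s, during which the arm holds its last target.

### The job

Lift the gate of the clear vial store right up and, with the hooked picker, draw the carrier that holds the vials out of its bay by its wire loop until it stands flat on the bench wholly clear of the gate and ramp, every vial still upright in its cell. Touch neither carrier with the gripper or arm, and leave the empty carrier and the things round about where they are. Then lay the picker flat on the bench, off the carrier, and push the gate fully shut.

Things in the scene. Friction and masses are not known exactly. Their poses are not given: they have to be found in the camera images.
- store: Clear fixed vial store: two narrow bays side by side. Origin on the bench under the mid-mouth; x points into the bays, z up. Bays 210 mm deep, 32 wide, centred at y = -17.5 and +17.5, floor 3 mm up, ceiling 61, roof top 64; outside 73 wide. Gate rails at y = +-43, x = -12 to 0, 111 high. The floor plate ends at x = -10 in a ramp reaching the bench at x = -21.
- gate (a joint): Upright sliding gate of clear sheet, 4 mm thick, before both bays (store x = -7 to -3 mm). Value = how far it is lifted in m: 0 shut, 0.072 at its upper stop; 0 to 0.01 at the start. It stays where it is left (friction about 3 N, 90 g). Lifted by 0.060 its lower edge is 64 mm above the bench.
- gate_grip (a point): Centre of the black grip block on top of the gate: 14 mm thick along the store's x, 46 mm along its y, 22 mm high. 96 mm above the bench with the gate shut; rises with the gate. Free above. Tall furniture beyond: faces at world x = 0.59 (y -0.22 to 0.06), 0.645 (y 0.08 to 0.49) and 0.485 (y below -0.27).
- loaded_mid (a point): Centre of the loaded carrier: grey stick 90 x 26 x 26 mm (its x points into the bay, z up) with four square cells in a row, a glass vial standing in each (tops 42 mm above its underside). This point is 13 mm above the underside. 0.13 to 0.22 kg with vials. Stands deep in either bay, 3 mm to each wall.
- loaded_eye (a point): Centre of the opening of the loaded carrier's pull loop: level loop of 4 mm wire at the end that faces the mouth, 16 mm above the carrier's underside, opening 20 x 20 mm. 55 mm from the carrier's centre; the loop ends 69 mm from it. At the start 75 to 98 mm behind the mouth.
- empty_mid (a point): Centre of the other carrier: same shape, with nothing in its cells, in the other bay.
- vial_0_mid (a point): Middle of glass vial 0 (16 mm wide, 38 mm high, z along it, loose in its 18 mm cell of the loaded carrier).
- vial_1_mid (a point): Middle of glass vial 1 (16 mm wide, 38 mm high, z along it, loose in its 18 mm cell of the loaded carrier).
- vial_2_mid (a point): Middle of glass vial 2 (16 mm wide, 38 mm high, z along it, loose in its 18 mm cell of the loaded carrier).
- vial_3_mid (a point): Middle of glass vial 3 (16 mm wide, 38 mm high, z along it, loose in its 18 mm cell of the loaded carrier).
- picker_grip (a point): Centre of the picker's black handle, 110 x 22 x 28 mm (x along it, y across, z up); 14 mm above its flat underside. The picker lies on the bench, hook end towards the store. A 6 mm steel rod leaves the handle towards +x, its axis 6 mm above this point; 190 mm ahead of this point it is bent straight down as the hook. 0.09 to 0.14 kg, balanced 12 mm ahead of this point.
- picker_hook (a point): On the picker's bent-down end (6 mm thick): 9 mm below the rod's axis, 11 mm above the tip of the bend, 190 mm ahead of the handle's centre. The tip is level with the handle's underside. Same axes as the handle. Left of the store the bench is free from its front edge (world x = 0.412) to about x = 0.57, up to y = 0.47.
- tape_mid (a point): Middle of a dark roll of tape, 58 mm across, 19 mm high, a bystander.
- beaker_mid (a point): Middle of a small glass beaker, 53 mm wide, 62 mm high, a bystander.
- desk_mouse_mid (a point): Middle of the black computer mouse, 113 x 57 x 39 mm, a bystander.

How it is judged:
By the outcome, as a careful person would: the job done as asked, in the order asked, and still so for the second after the job is handed in, with the robot touching nothing.
It also fails if it takes over 67 s, if anything falls off the work surface, if the arm or the gripper's body presses on something with over 40 N, if the wrist force passes 120 N, or if a joint passes its speed limit or range.

## Working session

There is one attempt and no reset: what is moved stays moved. The work goes in short steps, Python scripts to look and compute and a shell command to move; the robot and the scene stay as the last step left them, time stands still between calls to the robot, and variables do not carry over. Pictures are saved under pics/ and viewed, and the job is handed in when it is done.

```bash
ls; mkdir -p pics; python3 - <<'E'
from rig import readout, snapshot, camera_params
import cv2
s=readout.get_state();print({k:s[k] for k in s})
for n in ("side","top"):
    p,d=snapshot(n);cv2.imwrite(f"pics/{n}0.png",p[:,:,::-1]);print(camera_params(n))
E
```

```text
pics
{'t': 0.0, 'joint_pos': array([ 1.08902258,  0.46842259, -0.01158515,  1.6036045 ,  0.00599329,
        1.07139376, -0.05627981]), 'joint_vel': array([-0.00176035,  0.00079056, -0.00020705, -0.00093519, -0.00164584,
        0.00061087, -0.00107962]), 'joint_efforts': array([-5.73217812e-05, -5.32379508e+01,  2.16331315e-02, -2.51301938e+01,
        1.15262266e-02,  7.74281973e-03, -5.47188066e-06]), 'tcp_pos': array([ 0.27583657, -0.58796402,  0.23031676]), 'orientation': array([-1.57258571e+00, -1.26646626e-04, -2.70288166e+00]), 'ft_force': array([-0.25587214, -0.19477685, -0.04569454]), 'wrist_torque': array([ 0.02223914, -0.00486694,  0.05954121]), 'grip_width': 0.08547800854348253}
{'fx': 391.0908478682802, 'fy': 391.0908478682802, 'cx': 276.1728676482683, 'cy': 213.40406999561702, 'rvec': array([ 1.96527515, -0.14756579,  0.10807065]), 'tvec': array([-0.50629143,  0.15002535,  0.67732881])}
{'fx': 539.0690673506084, 'fy': 539.0690673506084, 'cx': 283.7123507059086, 'cy': 211.9130227384855, 'rvec': array([ 2.12708127, -2.17485421,  0.16346314]), 'tvec': array([0.13672657, 0.5159769 , 1.26337841])}
```

View pics/side0.png

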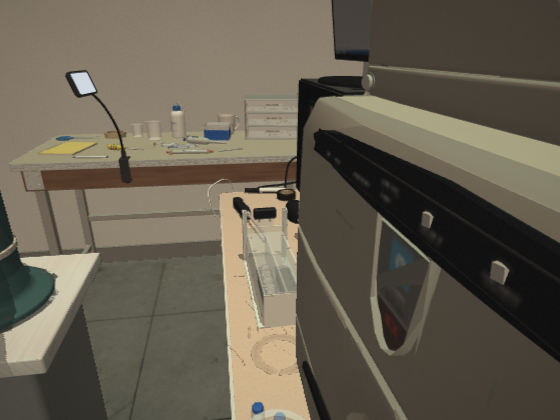

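View pics/top0.png

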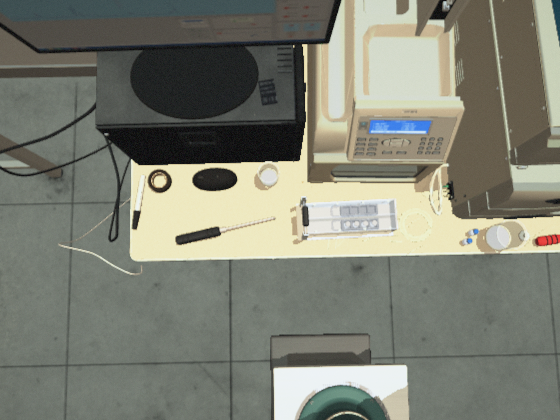

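```bash
cat > h.py <<'E'
import numpy as np,cv2
from rig import readout, snapshot, camera_params, models
def cam(n):
    c=camera_params(n);R=cv2.Rodrigues(np.array(c['rvec']))[0];return c,R,np.array(c['tvec'])
def ray(n,u,v):
    c,R,t=cam(n);d=R.T@np.array([(u-c['cx'])/c['fx'],(v-c['cy'])/c['fy'],1]);return -R.T@t,d
def atz(n,u,v,z):
    o,d=ray(n,u,v);return o+d*(z-o[2])/d[2]
def proj(n,P):
    c,R,t=cam(n);q=np.atleast_2d(P)@R.T+t;return np.c_[c['fx']*q[:,0]/q[:,2]+c['cx'],c['fy']*q[:,1]/q[:,2]+c['cy']]
def crop(n,p,name,x0,y0,x1,y1,s):
    cv2.imwrite(f"pics/{name}.png",cv2.resize(p[y0:y1,x0:x1,::-1],None,fx=s,fy=s,interpolation=cv2.INTER_CUBIC))
E
python3 - <<'E'
from h import *
p,d=snapshot('top');crop('top',p,'t1',165,160,425,260,3)
p2,d2=snapshot('side');crop('side',p2,'s1',200,170,320,340,3.5)
for n in('loaded_mid','loaded_eye','empty_mid','gate_grip','picker_grip','picker_hook','store','beaker_mid','desk_mouse_mid','gate','vial_0_mid'):
    for c in ('top','side'):
        r=models.search_frame(c,n)
        print(n,c,[(np.round(q['bbox'],1).tolist(),round(q['score'],2)) for q in r[:4]])
E
```

```text
loaded_mid top []
loaded_mid side [([287.7, 194.1, 19.8, 16.1], 0.18)]
loaded_eye top [([346.2, 218.6, 103.2, 41.5], 0.38)]
loaded_eye side [([244.2, 212.2, 27.5, 27.7], 0.42)]
empty_mid top []
empty_mid side []
gate_grip top [([305.5, 218.7, 5.7, 33.2], 0.46)]
gate_grip side [([266.0, 221.7, 33.8, 18.7], 0.63)]
picker_grip top [([225.3, 229.8, 102.0, 28.8], 0.73)]
picker_grip side [([246.2, 212.1, 22.7, 29.4], 0.8)]
picker_hook top [([224.4, 231.5, 100.5, 26.4], 0.87)]
picker_hook side [([241.0, 210.8, 21.4, 23.4], 0.66)]
store top [([346.0, 217.5, 101.7, 40.4], 0.98), ([212.1, 232.4, 73.5, 20.0], 0.33)]
store side [([270.9, 267.9, 57.7, 119.7], 0.87)]
beaker_mid top [([268.2, 173.6, 28.7, 23.2], 0.71)]
beaker_mid side []
desk_mouse_mid top [([213.1, 178.1, 43.4, 24.9], 0.67)]
desk_mouse_mid side [([293.6, 210.4, 13.5, 25.9], 0.74)]
gate top [([305.4, 218.4, 6.1, 27.6], 0.66)]
gate side [([264.1, 221.6, 38.5, 30.7], 0.9), ([242.3, 208.4, 18.8, 26.1], 0.63)]
vial_0_mid top []
vial_0_mid side []
```

```bash
ls pics
```

```text
s1.png
side0.png
t1.png
top0.png
```

View pics/t1.png

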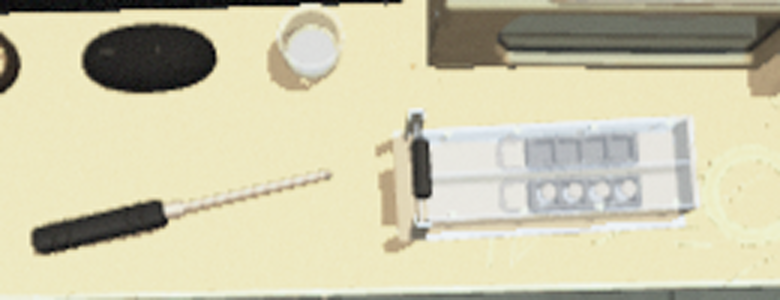

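View pics/s1.png

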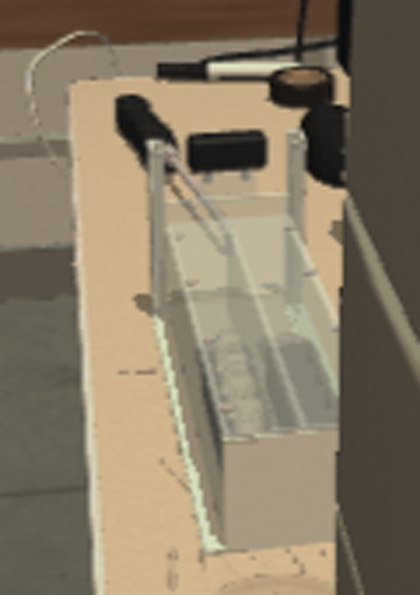

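```bash
python3 - <<'E'
from h import *
p,d=snapshot('top');np.save('d0.npy',d);cv2.imwrite('raw_top.png',p[:,:,::-1])
crop('top',p,'t2',290,190,410,250,6.5)
crop('top',p,'t3',168,205,288,255,6.5)
r=models.outline_of('top','picker_grip');m=r[0]['mask']
ys,xs=np.nonzero(m);print(r[0]['score'],len(xs))
g=p.max(2).astype(int)
# dark handle px
dk=(g<70);dk[:, :170]=0;dk[:,225:]=0;dk[:215]=0;dk[250:]=0
ys,xs=np.nonzero(dk);P=np.array([atz('top',u,v,0.028) for u,v in zip(xs,ys)])
print('handle mean',P.mean(0),len(P));w,V=np.linalg.eigh(np.cov(P[:,:2].T));a=V[:,1];print(a,np.degrees(np.arctan2(a[1],a[0])),np.ptp((P[:,:2]@a)),np.ptp(P[:,:2]@V[:,0]))
q=(P[:,:2]-P[:,:2].mean(0));print(q@a.min() if 0 else ((q@a).min(),(q@a).max()))
print(proj('top',P.mean(0)))
for uv in ((275,218),):print('hook',atz('top',*uv,0.034))
E
```

```text
0.6 460
handle mean [0.4675821  0.33353725 0.028     ] 365
[-0.20279493  0.97922123] 101.7004469886575 0.10661010622000272 0.020925945435718796
(np.float64(-0.05339425946228114), np.float64(0.0532158467577216))
[[197.74773114 235.34396891]]
hook [0.50487723 0.14655458 0.034     ]
```

View pics/t2.png

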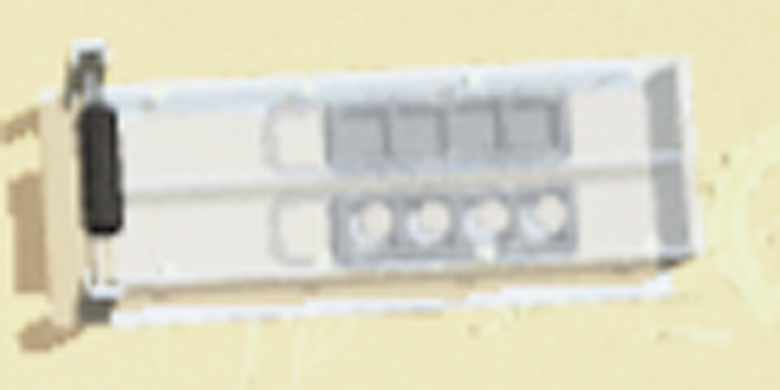

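View pics/t3.png

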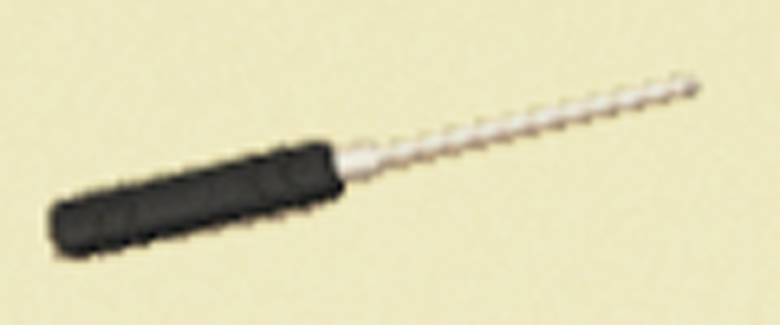

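```bash
cat >> h.py <<'E'
def S2W(p,P):  # store pose p=(x,y,yaw)
    c,s=np.cos(p[2]),np.sin(p[2]);P=np.atleast_2d(P).astype(float);return np.c_[p[0]+c*P[:,0]-s*P[:,1],p[1]+s*P[:,0]+c*P[:,1],P[:,2]]
E
python3 - <<'E'
from h import *
from scipy.optimize import least_squares
T=lambda u,v:(290+u/6.5-.4,190+v/6.5-.4)
obs=[((-6,43,111),T(88,50)),((-6,-43,111),T(100,290)),((210,36.5,64),T(688,58)),((210,-36.5,64),T(700,250)),((210,0,64),T(690,158)),((0,0,64),T(123,190))]
A=np.array([o[0] for o in obs])/1000.;B=np.array([o[1] for o in obs])
f=lambda p:(proj('top',S2W(p,A))-B).ravel()
r=least_squares(f,[0.5,0.12,-1.57]);print(r.x,np.degrees(r.x[2]));print(np.round(f(r.x).reshape(-1,2),1))
np.save('store.npy',r.x)
p=r.x
# grip lift
S=lambda u,v:(200+u/3.5-.4,170+v/3.5-.4)
sp=np.array([(-6,43,111),(-6,-43,111),(0,36.5,64),(210,-36.5,64),(-5,0,96)])/1000
print('side pred',proj('side',S2W(p,sp)),'side obs rails',S(295,132),S(155,142),'backnear',S(222,437),'grip',S(227,150))
for l in(0,.005,.01):print(l,proj('top',S2W(p,[-.005,0,.107+l])),T(100,170),proj('side',S2W(p,[-.005,0,.096+l])))
# loaded carrier in store frame
def inv(w):
    c,s=np.cos(p[2]),np.sin(p[2]);d=np.array(w)[:2]-p[:2];return c*d[0]+s*d[1],-s*d[0]+c*d[1]
for nm,u,v,z in (('body mouth end',332,225,.029),('body far end',578,220,.029),('loop end',272,230,.019),('near edge',450,262,.029),('far edge',450,188,.029),('v0',368,215,.045),('v3',545,212,.045)):
    print(nm,np.round(np.array(inv(atz('top',*T(u,v),z)))*1000,1))
E
```

```text
[ 0.49847784  0.0709514  -1.53857581] -88.15390052106581
[[ 1.1 -0.2]
 [ 1.6  0.4]
 [-1.  -0.2]
 [-0.3  0.8]
 [-0.  -0.3]
 [-1.5 -0.5]]
side pred [[284.76779725 207.80754651]
 [241.95539824 210.56910026]
 [281.8852912  230.52218572]
 [262.25207795 292.52764078]
 [263.68658365 216.31310596]] side obs rails (283.8857142857143, 207.31428571428572) (243.88571428571427, 210.17142857142855) backnear (263.02857142857147, 294.4571428571429) grip (264.4571428571429, 212.45714285714286)
0 [[305.76731592 215.9690256 ]] (304.9846153846154, 215.75384615384615) [[263.68658365 216.31310596]]
0.005 [[305.871951   215.67083272]] (304.9846153846154, 215.75384615384615) [[263.67337456 214.00792571]]
0.01 [[305.97743645 215.37021642]] (304.9846153846154, 215.75384615384615) [[263.66009955 211.6912413 ]]
body mouth end [ 82.5 -14.2]
body far end [174.2 -17.3]
loop end [ 61.1 -13.7]
near edge [125.3 -30.4]
far edge [127.4  -2.7]
v0 [ 94.1 -13.1]
v3 [159.2 -15.5]
```

```bash
cat >> h.py <<'E'
from scipy.spatial.transform import Rotation as Ro
def dp(pos,zang,st=None):
    """needed dp/rot for TCP at pos, tool y down, tool z at world angle zang deg"""
    s=st or readout.get_state();R=Ro.from_euler('xyz',s['orientation']).as_matrix()
    z=np.array([np.cos(np.radians(zang)),np.sin(np.radians(zang)),0]);y=np.array([0,0,-1.]);T=np.c_[np.cross(y,z),y,z]
    print('dp',np.round(R.T@(np.array(pos)-s['tcp_pos']),4).tolist(),'rot',np.round(np.degrees(Ro.from_matrix(R.T@T).as_rotvec()),2).tolist(),'t',s['t'])
def st():
    s=readout.get_state();R=Ro.from_euler('xyz',s['orientation']).as_matrix()
    print('t',s['t'],'tcp',np.round(s['tcp_pos'],4),'zang',round(np.degrees(np.arctan2(R[1,2],R[0,2])),2),'ydir',np.round(R[:,1],3),'F',np.round(s['ft_force'],1),'w',round(s['grip_width'],4),'q',np.round(s['joint_pos'],2));return s
E
python3 - <<'E'
from h import *
from scipy.optimize import least_squares
T=lambda u,v:(290+u/6.5-.4,190+v/6.5-.4)
obs=[((-6,43,111),T(88,50)),((-6,-43,111),T(100,290)),((213,36.5,64),T(688,58)),((213,-36.5,64),T(700,250)),((213,0,64),T(690,158)),((-5,0,112),T(100,170))]
A=np.array([o[0] for o in obs])/1000.;B=np.array([o[1] for o in obs])
f=lambda p:(proj('top',S2W(p,A))-B).ravel()
r=least_squares(f,[0.5,0.12,-1.57]);p=r.x;print(p,np.degrees(p[2]));print(np.round(f(p).reshape(-1,2),1));np.save('store.npy',p)
print('grip',S2W(p,[-.005,0,0]),'eye',S2W(p,[.075,-.0175,0.019]))
for n,u,v,z in(('beaker',268,178,.0),('mouse',214,180,.02),('mouse near',214,190,.01),('mouse r',236,178,.02)):print(n,atz('top',u,v,z))
st()
g=S2W(p,[-.005,0,0])[0]
dp([0.40,-0.2,.231],np.degrees(p[2]))
dp([g[0],g[1],.2],np.degrees(p[2]))
E
```

```text
[ 0.49876373  0.07330759 -1.54002334] -88.23683749094772
[[ 0.1 -0.3]
 [ 0.5  0.3]
 [-0.7 -0.2]
 [-0.   0.8]
 [ 0.2 -0.4]
 [-0.2 -0.2]]
grip [[0.49860989 0.07830522 0.        ]] eye [[ 0.48357963 -0.00219535  0.019     ]]
beaker [0.61070828 0.16221819 0.        ]
mouse [0.60432526 0.29479967 0.02      ]
mouse near [0.58119465 0.29610736 0.01      ]
mouse r [0.60819418 0.24064859 0.02      ]
t 1.4 tcp [ 0.2761 -0.5884  0.2313] zang -64.86 ydir [-0. -0. -1.] F [-0.4 -0.6 -1.3] w 0.0855 q [ 1.09  0.47 -0.01  1.6   0.01  1.07 -0.06]
dp [-0.2772, 0.0003, -0.299] rot [-0.0, 23.38, 0.0] t 1.4
dp [-0.4847, 0.0313, -0.5091] rot [-0.0, 23.38, 0.0] t 1.4
```

```bash
python3 -m jog '[{"dp":[-0.2,0,-0.21],"rot":[0,12,0],"fingers":-1},{"dp":[-0.2,0,-0.21],"rot":[0,12,0],"fingers":-1},{"dp":[-0.2,0,-0.21],"rot":[0,12,0],"fingers":-1},{"dp":[-0.485,0.03,-0.509],"rot":[0,23.4,0],"fingers":-1},{"dp":[-0.485,0.03,-0.509],"rot":[0,23.4,0],"fingers":-1},{"dp":[-0.485,0.03,-0.509],"rot":[0,23.4,0],"fingers":-1},{"dp":[-0.485,0.03,-0.509],"rot":[0,23.4,0],"fingers":-1},{"dp":[-0.485,0.03,-0.509],"rot":[0,23.4,0],"fingers":-1},{"dp":[-0.485,0.03,-0.509],"rot":[0,23.4,0],"fingers":-1},{"dp":[-0.485,0.03,-0.509],"rot":[0,23.4,0],"fingers":-1},{"dp":[-0.485,0.03,-0.509],"rot":[0,23.4,0],"fingers":-1},{"dp":[-0.485,0.03,-0.509],"rot":[0,23.4,0],"fingers":-1}]' 40; python3 -c "
from h import *
st();dp([.4986,.0783,.086],-88.24)"
```

```text
t: 2.9
tcp_pos: [0.4995, 0.0829, 0.2014]
orientation: [-1.573, 0.001, -3.106]
ft_force: [-1.2, -1.0, 0.6]
grip_width: 0.0855
t 2.9 tcp [0.4995 0.0829 0.2014] zang -87.94 ydir [ 0.001  0.002 -1.   ] F [-1.2 -1.   0.6] w 0.0855 q [ 0.07  0.29 -0.36  1.96  0.13  0.91 -1.88]
dp [0.0012, 0.1154, 0.0047] rot [0.1, 0.3, -0.04] t 2.9
```

```bash
python3 -m jog '[{"dp":[0,0.06,0],"rot":[0,0,0],"fingers":-1},{"dp":[0,0.07,0],"rot":[0,0,0],"fingers":-1},{"dp":[0,0.07,0],"rot":[0,0,0],"fingers":-1}]'; python3 -c "
from h import *
st();dp([.4986,.0783,.086],-88.24)
p,d=snapshot('top');crop('top',p,'t4',290,160,410,250,6.5)
p,d=snapshot('side');crop('side',p,'s4',210,130,330,270,4.2)"
```

```text
t: 3.28
tcp_pos: [0.4989, 0.078, 0.1314]
orientation: [-1.571, -0.001, -3.112]
ft_force: [-0.0, 0.9, -0.2]
grip_width: 0.0852
t 3.275 tcp [0.4989 0.078  0.1314] zang -88.3 ydir [-0.001 -0.    -1.   ] F [-0.   0.9 -0.2] w 0.0852 q [ 0.05  0.39 -0.33  2.02  0.18  0.76 -1.93]
dp [0.0003, 0.0454, -0.0003] rot [-0.01, -0.06, 0.06] t 3.275
```

View pics/t4.png

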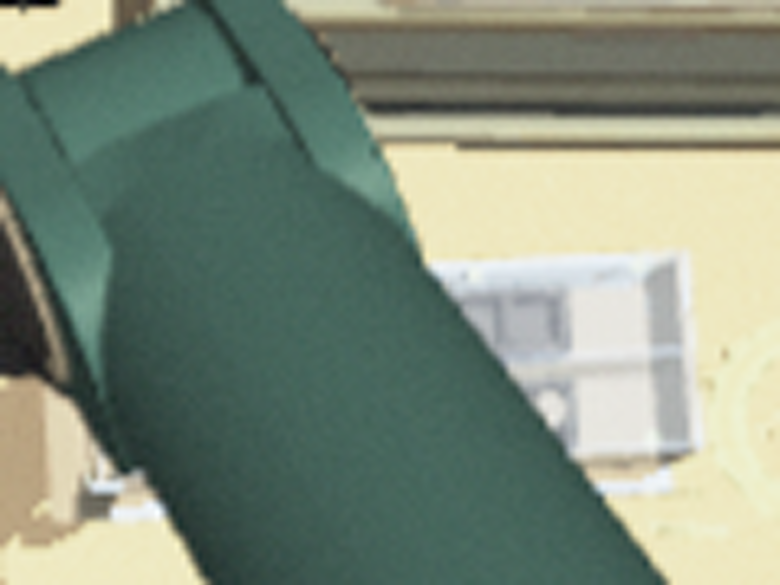

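View pics/s4.png

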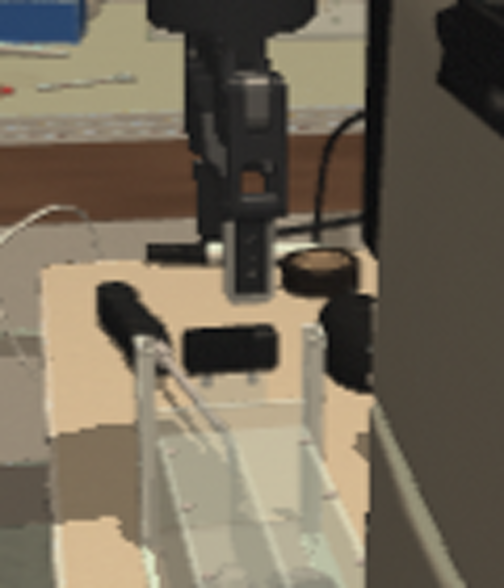

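```bash
python3 -c "
from h import *
print(proj('side',[[.4986,.03,.14],[.4986,.0783,.1]]), 210+248/4.2,210+231/4.2,130+350/4.2)"
python3 -m jog '[{"dp":[0,0.03,0],"rot":[0,0,0],"fingers":-1},{"dp":[0,0.045,0],"rot":[0,0,0],"fingers":-1},{"dp":[0,0.045,0],"rot":[0,0,0],"fingers":-1},{"dp":[0,0.045,0],"rot":[0,0,0],"fingers":1},{"dp":[0,0.045,0],"rot":[0,0,0],"fingers":1},{"dp":[0,0.045,0],"rot":[0,0,0],"fingers":1},{"dp":[0,0.045,0],"rot":[0,0,0],"fingers":1},{"dp":[0,0.045,0],"rot":[0,0,0],"fingers":1}]' 40
```

```text
[[266.82114885 204.15031556]
 [263.66974857 214.00735214]] 269.04761904761904 265.0 213.33333333333331
t: 4.38
tcp_pos: [0.4991, 0.0784, 0.0865]
orientation: [-1.571, 0.0, -3.111]
ft_force: [0.2, 0.3, 1.4]
grip_width: 0.0134
```

```bash
python3 -m jog '[{"dp":[0,-0.03,0],"rot":[0,0,0],"fingers":1},{"dp":[0,-0.06,0],"rot":[0,0,0],"fingers":1},{"dp":[0,-0.063,0],"rot":[0,0,0],"fingers":1},{"dp":[0,-0.066,0],"rot":[0,0,0],"fingers":1},{"dp":[0,-0.066,0],"rot":[0,0,0],"fingers":1}]'; python3 -c "
from h import *
st();p,d=snapshot('side');crop('side',p,'s5',210,130,330,270,4.2)"
```

```text
t: 5.0
tcp_pos: [0.499, 0.0784, 0.1512]
orientation: [-1.571, -0.0, -3.111]
ft_force: [2.6, 0.4, -7.9]
grip_width: 0.0137
t 5.0 tcp [0.499  0.0784 0.1512] zang -88.26 ydir [-0.  0. -1.] F [ 2.6  0.4 -7.9] w 0.0137 q [ 0.07  0.36 -0.34  2.    0.16  0.8  -1.91]
```

View pics/s5.png

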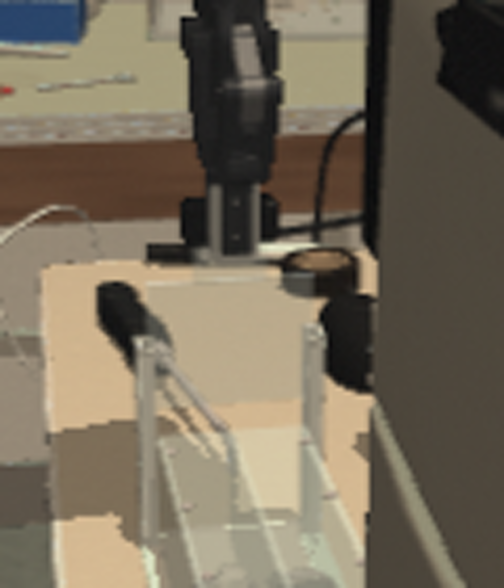

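```bash
python3 -m jog '[{"dp":[0,-0.002,0],"rot":[0,0,0],"fingers":1},{"dp":[0,-0.004,0],"rot":[0,0,0],"fingers":1},{"dp":[0,-0.004,0],"rot":[0,0,0],"fingers":1}]'
```

```text
t: 5.42
tcp_pos: [0.4988, 0.0784, 0.1515]
orientation: [-1.573, -0.001, -3.111]
ft_force: [16.3, 4.6, -42.4]
grip_width: 0.0129
```

```bash
python3 -m jog '[{"dp":[0,0.004,0],"rot":[0,0,0],"fingers":1},{"dp":[0,0.004,0],"rot":[0,0,0],"fingers":-1},{"dp":[0,0.004,0],"rot":[0,0,0],"fingers":-1},{"dp":[0,0.004,0],"rot":[0,0,0],"fingers":-1},{"dp":[0,0.004,0],"rot":[0,0,0],"fingers":-1},{"dp":[0,-0.05,0],"rot":[0,0,0],"fingers":-1},{"dp":[0,-0.07,0],"rot":[0,0,0],"fingers":-1}]';python3 -c "
from h import *
st();dp([.4696,.326,.12],11.3)"
```

```text
t: 6.3
tcp_pos: [0.5002, 0.0788, 0.229]
orientation: [-1.571, 0.004, -3.111]
ft_force: [0.1, 1.0, -0.4]
grip_width: 0.0858
t 6.3 tcp [0.5002 0.0788 0.229 ] zang -88.26 ydir [ 0.004  0.001 -1.   ] F [ 0.1  1.  -0.4] w 0.0858 q [ 0.09  0.26 -0.37  1.94  0.11  0.97 -1.86]
dp [0.0235, 0.109, -0.248] rot [-0.18, -99.56, -0.19] t 6.3
```

```bash
python3 -m jog '[{"dp":[0.004,0,-0.04],"rot":[0,-10,0],"fingers":-1},{"dp":[0.01,0,-0.1],"rot":[0,-20,0],"fingers":-1},{"dp":[0.015,0.02,-0.15],"rot":[0,-30,0],"fingers":-1},{"dp":[0.0235,0.04,-0.2],"rot":[0,-40,0],"fingers":-1},{"dp":[0.0235,0.06,-0.248],"rot":[0,-50,0],"fingers":-1},{"dp":[0.0235,0.08,-0.248],"rot":[0,-60,0],"fingers":-1},{"dp":[0.0235,0.1,-0.248],"rot":[0,-70,0],"fingers":-1},{"dp":[0.0235,0.106,-0.248],"rot":[0,-80,0],"fingers":-1},{"dp":[0.0235,0.106,-0.248],"rot":[0,-90,0],"fingers":-1},{"dp":[0.0235,0.106,-0.248],"rot":[0,-99.6,0],"fingers":-1},{"dp":[0.0235,0.106,-0.248],"rot":[0,-99.6,0],"fingers":-1},{"dp":[0.0235,0.106,-0.248],"rot":[0,-99.6,0],"fingers":-1}]';python3 -c "
from h import *
st();dp([.4696,.326,.007],11.3)
p,d=snapshot('side');crop('side',p,'s6',190,100,350,260,4)
p,d=snapshot('top');crop('top',p,'t6',150,160,330,280,4.2)"
```

```text
t: 7.8
tcp_pos: [0.4681, 0.3253, 0.1203]
orientation: [-1.571, -0.0, -1.376]
ft_force: [0.2, -0.1, 0.4]
grip_width: 0.0855
t 7.8 tcp [0.4681 0.3253 0.1203] zang 11.16 ydir [ 0. -0. -1.] F [ 0.2 -0.1  0.4] w 0.0855 q [-0.11  0.61 -0.74  1.85  0.52  0.89 -0.9 ]
dp [-0.0004, 0.1133, 0.0016] rot [-0.0, -0.14, 0.01] t 7.8
```

View pics/s6.png

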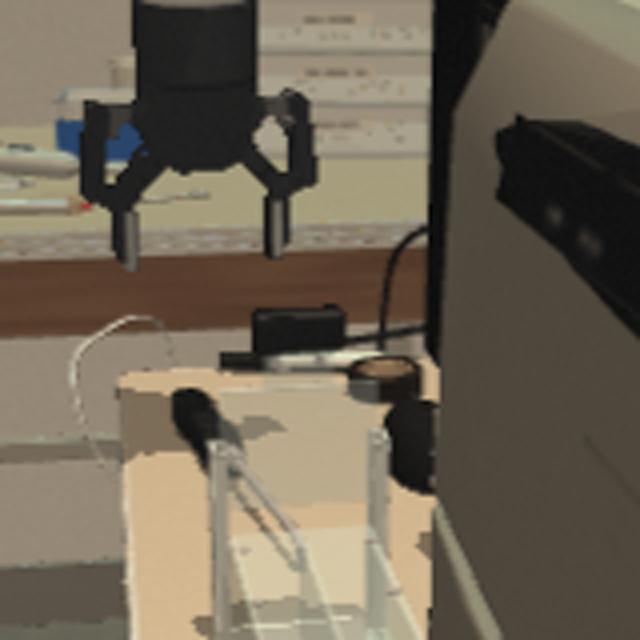

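View pics/t6.png

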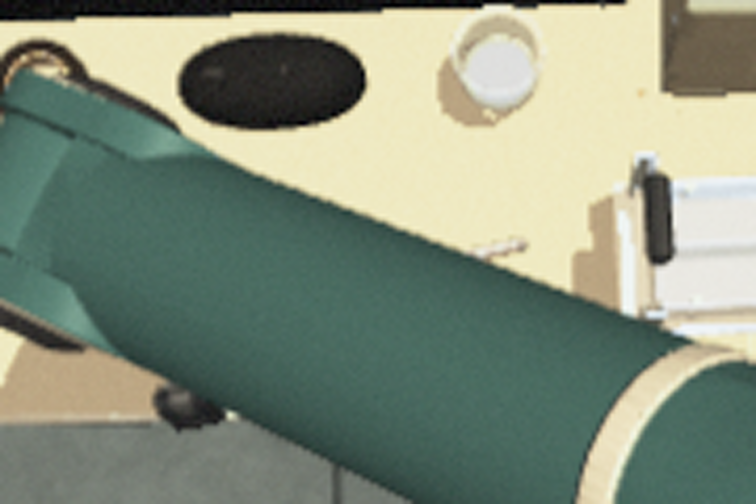

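```bash
python3 -m jog '[{"dp":[0,0.05,0.0015],"rot":[0,0,0],"fingers":-1},{"dp":[0,0.1,0.0015],"rot":[0,0,0],"fingers":-1},{"dp":[0,0.113,0.0015],"rot":[0,0,0],"fingers":-1},{"dp":[0,0.113,0.0015],"rot":[0,0,0],"fingers":-1},{"dp":[0,0.113,0.0015],"rot":[0,0,0],"fingers":1},{"dp":[0,0.113,0.0015],"rot":[0,0,0],"fingers":1},{"dp":[0,0.113,0.0015],"rot":[0,0,0],"fingers":1},{"dp":[0,0.113,0.0015],"rot":[0,0,0],"fingers":1},{"dp":[0,0.113,0.0015],"rot":[0,0,0],"fingers":1}]' 70; python3 -c "
from h import *
st()"
```

```text
t: 9.02
tcp_pos: [0.47, 0.3261, 0.0082]
orientation: [-1.569, 0.0, -1.373]
ft_force: [-0.4, -1.1, 6.3]
grip_width: 0.0206
t 9.025 tcp [0.47   0.3261 0.0082] zang 11.34 ydir [ 0.001  0.    -1.   ] F [-0.4 -1.1  6.3] w 0.0206 q [-0.2   0.76 -0.61  1.89  0.66  0.7  -1.01]
```

```bash
python3 -c "
from h import *
p=np.load('store.npy')
h=S2W(p,[-.035,-.0175,0])[0];t=S2W(p,[-.035-.183,-.0175,0])[0];print(h,t)
dp([t[0],t[1],.037],1.76)"
```

```text
[0.48019513 0.10775257 0.        ] [0.47456456 0.29066593 0.        ]
dp [0.0357, -0.0288, -0.0024] rot [-0.08, 9.58, -0.01] t 9.025
```

```bash
python3 -m jog '[{"dp":[0,-0.015,0],"rot":[0,0,0],"fingers":1},{"dp":[0,-0.029,0],"rot":[0,0,0],"fingers":1},{"dp":[0.01,-0.029,0],"rot":[0,4,0],"fingers":1},{"dp":[0.025,-0.029,-0.002],"rot":[0,8,0],"fingers":1},{"dp":[0.0357,-0.029,-0.0024],"rot":[0,9.6,0],"fingers":1},{"dp":[0.0357,-0.029,-0.0024],"rot":[0,9.6,0],"fingers":1},{"dp":[0.0357,-0.029,-0.0024],"rot":[0,9.6,0],"fingers":1}]'; python3 -c "
from h import *
st()
p,d=snapshot('side');crop('side',p,'s7',210,170,310,300,4.5)
p,d=snapshot('top');crop('top',p,'t7',230,180,350,260,6.5)
print(proj('side',[[.4802,.1077,.029],[.4802,.1077,.049]]),proj('top',[.4802,.1077,.049]))"
```

```text
t: 9.9
tcp_pos: [0.4741, 0.291, 0.0365]
orientation: [-1.571, 0.001, -1.54]
ft_force: [-0.2, -0.2, -0.6]
grip_width: 0.0205
t 9.9 tcp [0.4741 0.291  0.0365] zang 1.79 ydir [ 0.     0.001 -1.   ] F [-0.2 -0.2 -0.6] w 0.0205 q [-0.14  0.69 -0.61  1.92  0.59  0.72 -1.07]
[[253.55340184 239.8286956 ]
 [253.40832412 231.34762856]] [[291.48786054 227.10038238]]
```

View pics/s7.png

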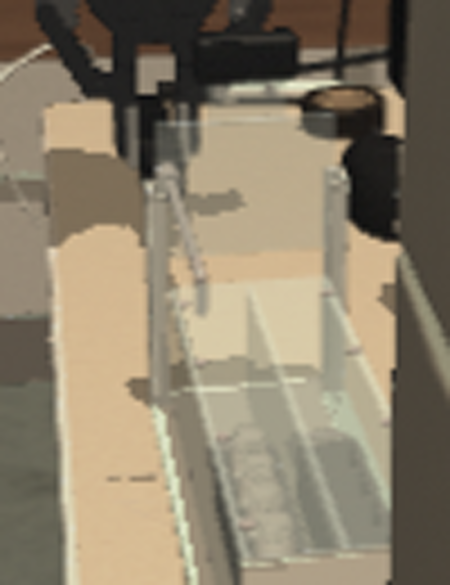

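View pics/t7.png

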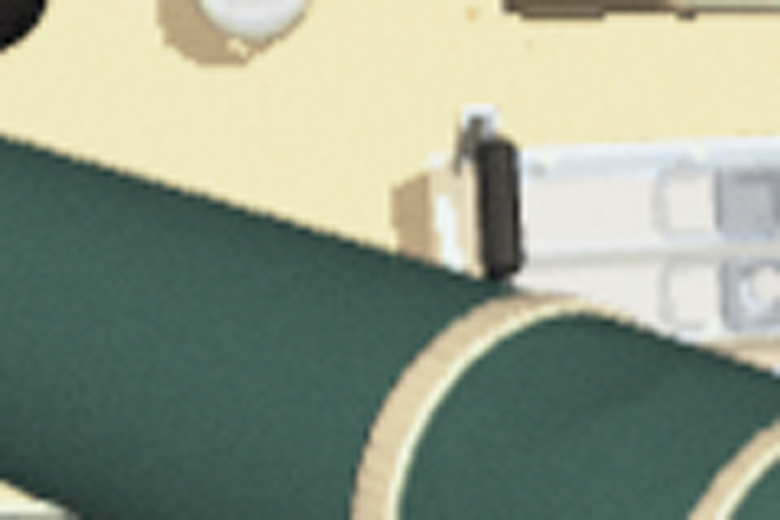

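```bash
python3 - <<'E'
from h import *
p,d=snapshot('top');c,R,t=cam('top')
vs,us=np.mgrid[0:420,0:560];X=np.stack([(us-c['cx'])/c['fx']*d,(vs-c['cy'])/c['fy']*d,d],-1)
W=(X-t)@R
m=(W[...,2]>.2)&(W[...,1]>-.1)&(W[...,1]<.4)&(W[...,0]>.0)&(W[...,0]<.56)&(d>0)
P=W[m]
for y0 in np.arange(-.1,.4,.05):
    q=P[(P[:,1]>=y0)&(P[:,1]<y0+.05)]
    if len(q):
        print(round(y0,2),[ (round(x0,2),np.round(np.median(q[(q[:,0]>=x0)&(q[:,0]<x0+.08),2]),2)) for x0 in np.arange(0,.56,.08) if ((q[:,0]>=x0)&(q[:,0]<x0+.08)).sum()>3])
E
```

```text
-0.1 [(np.float64(0.08), np.float64(0.52)), (np.float64(0.16), np.float64(0.51)), (np.float64(0.24), np.float64(0.69)), (np.float64(0.32), np.float64(0.72))]
-0.05 [(np.float64(0.08), np.float64(0.55)), (np.float64(0.16), np.float64(0.61)), (np.float64(0.24), np.float64(0.69)), (np.float64(0.32), np.float64(0.74)), (np.float64(0.4), np.float64(0.72))]
0.0 [(np.float64(0.08), np.float64(0.53)), (np.float64(0.16), np.float64(0.61)), (np.float64(0.24), np.float64(0.75)), (np.float64(0.32), np.float64(0.75)), (np.float64(0.4), np.float64(0.71))]
0.05 [(np.float64(0.16), np.float64(0.6)), (np.float64(0.24), np.float64(0.71)), (np.float64(0.32), np.float64(0.7)), (np.float64(0.4), np.float64(0.63))]
0.1 [(np.float64(0.32), np.float64(0.63)), (np.float64(0.4), np.float64(0.6))]
0.15 [(np.float64(0.32), np.float64(0.57)), (np.float64(0.4), np.float64(0.55))]
0.2 [(np.float64(0.32), np.float64(0.5)), (np.float64(0.4), np.float64(0.49)), (np.float64(0.48), np.float64(0.43))]
0.25 [(np.float64(0.4), np.float64(0.43)), (np.float64(0.48), np.float64(0.41))]
0.3 [(np.float64(0.4), np.float64(0.39)), (np.float64(0.48), np.float64(0.38))]
```

```bash
python3 -m jog '[{"dp":[0.02,0,0],"rot":[0,0,0],"fingers":1},{"dp":[0.045,0,0],"rot":[0,0,0],"fingers":1},{"dp":[0.07,0,0],"rot":[0,0,0],"fingers":1},{"dp":[0.09,0,0],"rot":[0,0,0],"fingers":1},{"dp":[0.105,0,0],"rot":[0,0,0],"fingers":1},{"dp":[0.111,0,0],"rot":[0,0,0],"fingers":1},{"dp":[0.111,0,0],"rot":[0,0,0],"fingers":1}]'; python3 -c "
from h import *
st()
p,d=snapshot('side');crop('side',p,'s8',220,170,320,300,4.5)
p,d=snapshot('top');crop('top',p,'t8',290,180,410,260,6.5)
P=np.load('store.npy')
w=S2W(P,[[.076,-.0175,.049],[.076,-.0175,.029],[.076,-.0175,.019],[.0,-.0175,.049]])
print(w,(proj('side',w)-[220,170])*4.5,(proj('top',w)-[290,180])*6.5)"
```

```text
t: 10.92
tcp_pos: [0.4776, 0.1792, 0.0363]
orientation: [-1.571, 0.0, -1.541]
ft_force: [-0.9, 1.2, -1.5]
grip_width: 0.0202
t 10.925 tcp [0.4776 0.1792 0.0363] zang 1.71 ydir [ 0.  0. -1.] F [-0.9  1.2 -1.5] w 0.0202 q [ 0.07  0.64 -0.62  2.03  0.6   0.66 -0.91]
[[ 0.4836104  -0.00319487  0.049     ]
 [ 0.4836104  -0.00319487  0.029     ]
 [ 0.4836104  -0.00319487  0.019     ]
 [ 0.48127202  0.07276914  0.049     ]] [[185.76206554 390.22196621]
 [186.1294236  432.4075225 ]
 [186.31020184 453.16718957]
 [160.52420905 308.90779353]] [[311.97183892 290.31718358]
 [306.23920626 296.7311494 ]
 [303.43768214 299.86563943]
 [104.97512014 301.16625968]]
```

View pics/s8.png

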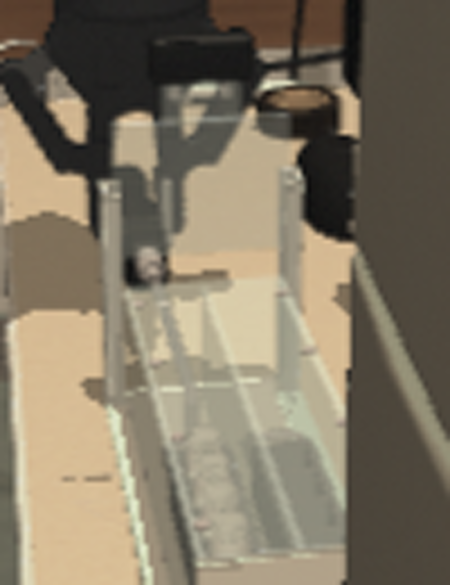

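View pics/t8.png

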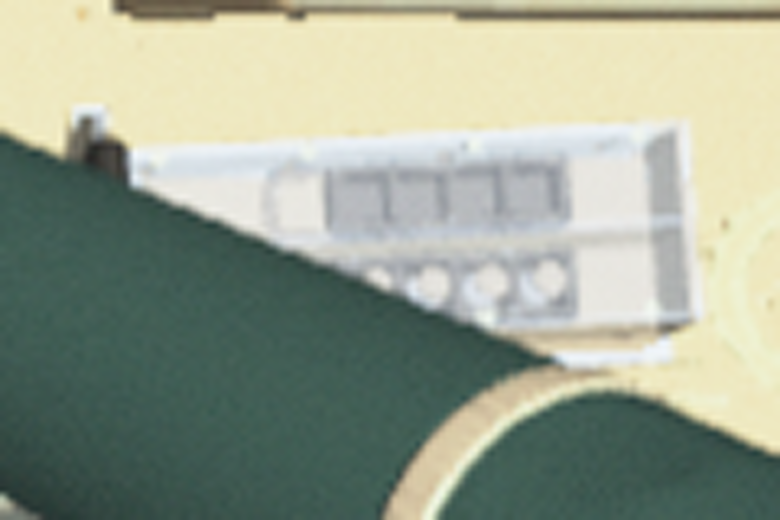

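```bash
python3 -c "
from h import *
p,d=snapshot('side');q=p[225:300,235:310].astype(float)
q=np.clip((q-60)*1.7,0,255).astype(np.uint8)
a=cv2.resize(q,None,fx=7.5,fy=7.5,interpolation=cv2.INTER_CUBIC)
cv2.imwrite('pics/s9.png',a[:,:,::-1])
P=np.load('store.npy')
w=S2W(P,[[.076,-.0175,.049],[.076,-.0175,.029],[.076,-.0175,.019]])
print((proj('side',w)-[235,225])*7.5)"
```

```text
[[197.10344256 237.86994368]
 [197.71570599 308.17920417]
 [198.01700307 342.77864928]]
```

View pics/s9.png

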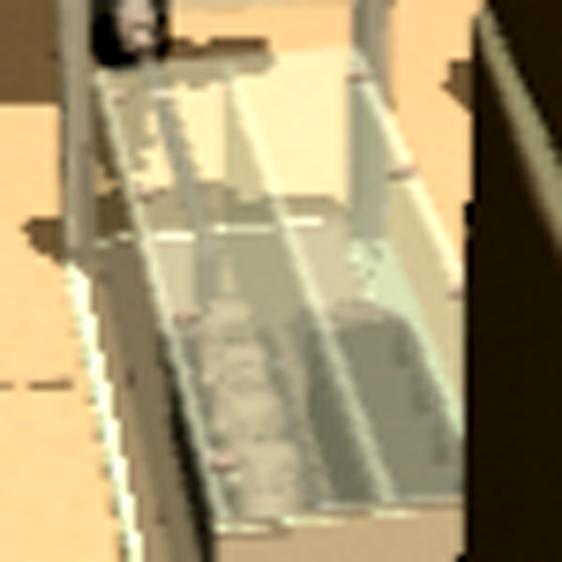

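```bash
python3 -m jog '[{"dp":[0,0.004,0],"rot":[0,0,0],"fingers":1},{"dp":[0,0.008,0],"rot":[0,0,0],"fingers":1},{"dp":[0,0.011,0],"rot":[0,0,0],"fingers":1},{"dp":[0,0.014,0],"rot":[0,0,0],"fingers":1},{"dp":[0,0.014,0],"rot":[0,0,0],"fingers":1}]';python3 -c "
from h import *
st()"
```

```text
t: 11.7
tcp_pos: [0.4773, 0.1793, 0.022]
orientation: [-1.571, -0.0, -1.54]
ft_force: [0.6, 0.2, -0.5]
grip_width: 0.0206
t 11.7 tcp [0.4773 0.1793 0.022 ] zang 1.74 ydir [-0.001 -0.    -1.   ] F [ 0.6  0.2 -0.5] w 0.0206 q [ 0.05  0.66 -0.6   2.04  0.62  0.63 -0.93]
```

```bash
python3 -m jog '[{"dp":[0,0.004,0],"rot":[0,0,0],"fingers":1},{"dp":[0,0.007,0],"rot":[0,0,0],"fingers":1},{"dp":[0,0.007,0],"rot":[0,0,0],"fingers":1},{"dp":[-0.003,0.007,0],"rot":[0,0,0],"fingers":1},{"dp":[-0.006,0.007,0],"rot":[0,0,0],"fingers":1},{"dp":[-0.009,0.007,0],"rot":[0,0,0],"fingers":1},{"dp":[-0.012,0.007,0],"rot":[0,0,0],"fingers":1},{"dp":[-0.016,0.007,0],"rot":[0,0,0],"fingers":1},{"dp":[-0.02,0.007,0],"rot":[0,0,0],"fingers":1},{"dp":[-0.024,0.007,0],"rot":[0,0,0],"fingers":1},{"dp":[-0.027,0.007,0],"rot":[0,0,0],"fingers":1},{"dp":[-0.03,0.007,0],"rot":[0,0,0],"fingers":1}]';python3 -c "
from h import *
st()
p,d=snapshot('side');q=p[225:300,235:310].astype(float)
q=np.clip((q-60)*1.7,0,255).astype(np.uint8)
a=cv2.resize(q,None,fx=7.5,fy=7.5,interpolation=cv2.INTER_CUBIC)
cv2.imwrite('pics/s10.png',a[:,:,::-1])
p,d=snapshot('top');crop('top',p,'t10',290,180,410,260,6.5)
"
```

```text
t: 13.2
tcp_pos: [0.4765, 0.2096, 0.0152]
orientation: [-1.571, -0.0, -1.54]
ft_force: [0.5, -0.8, -1.5]
grip_width: 0.02
t 13.2 tcp [0.4765 0.2096 0.0152] zang 1.74 ydir [-0. -0. -1.] F [ 0.5 -0.8 -1.5] w 0.02 q [-0.01  0.68 -0.59  2.01  0.63  0.63 -0.99]
```

View pics/s10.png

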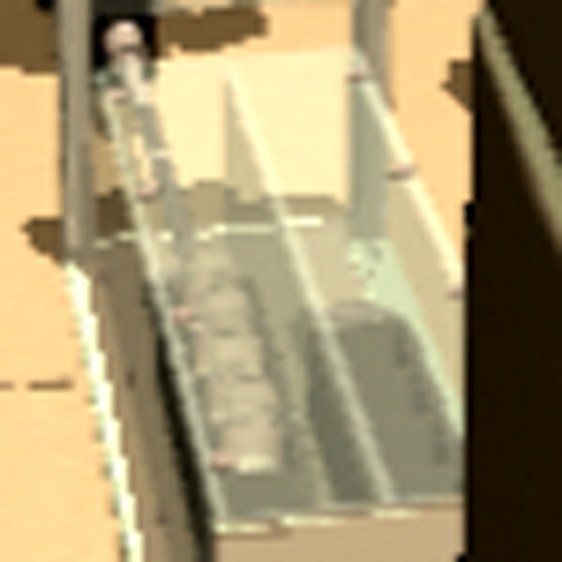

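View pics/t10.png

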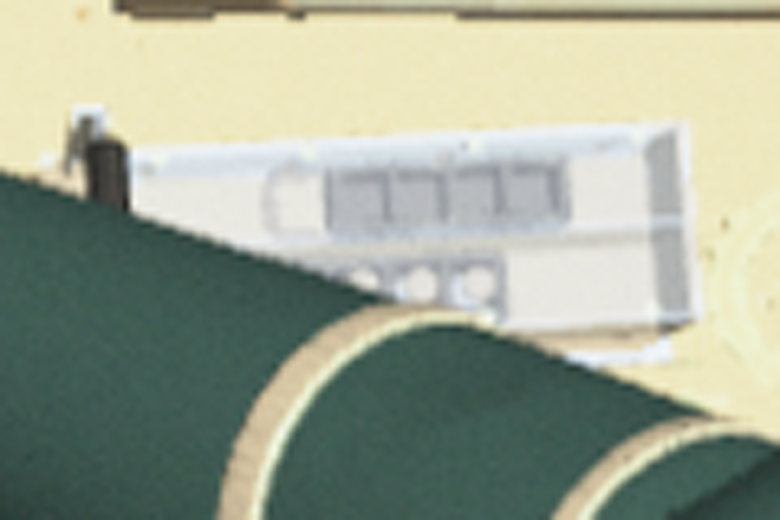

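```bash
python3 -m jog '[{"dp":[-0.004,0,0],"rot":[0,0,0],"fingers":1},{"dp":[-0.01,0,0],"rot":[0,0,0],"fingers":1},{"dp":[-0.016,0,0],"rot":[0,0,0],"fingers":1},{"dp":[-0.022,0,0],"rot":[0,0,0],"fingers":1},{"dp":[-0.028,0,0],"rot":[0,0,0],"fingers":1},{"dp":[-0.034,0,0],"rot":[0,0,0],"fingers":1},{"dp":[-0.04,0,0],"rot":[0,0,0],"fingers":1},{"dp":[-0.046,0,0],"rot":[0,0,0],"fingers":1},{"dp":[-0.052,0,0],"rot":[0,0,0],"fingers":1},{"dp":[-0.057,0,0],"rot":[0,0,0],"fingers":1},{"dp":[-0.061,0,0],"rot":[0,0,0],"fingers":1},{"dp":[-0.065,0,0],"rot":[0,0,0],"fingers":1}]';python3 -c "
from h import *
st()
p,d=snapshot('side');crop('side',p,'s11',220,170,320,300,4.5)
"
```

```text
t: 14.8
tcp_pos: [0.4746, 0.2745, 0.0152]
orientation: [-1.571, -0.0, -1.541]
ft_force: [-0.4, -1.7, -1.8]
grip_width: 0.0206
t 14.8 tcp [0.4746 0.2745 0.0152] zang 1.73 ydir [-0. -0. -1.] F [-0.4 -1.7 -1.8] w 0.0206 q [-0.13  0.71 -0.59  1.95  0.62  0.67 -1.08]
```

View pics/s11.png

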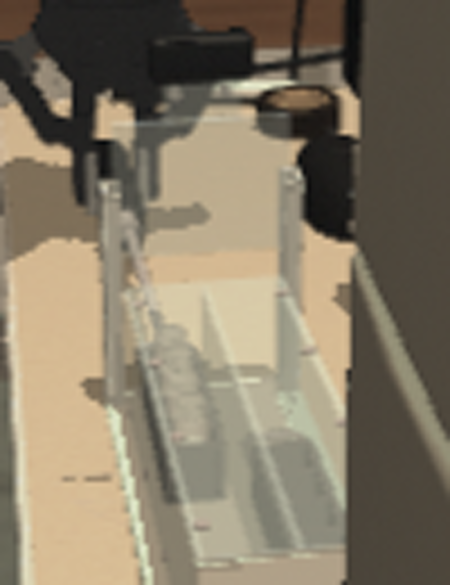

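```bash
python3 -m jog '[{"dp":[-0.003,0,0],"rot":[0,0,0],"fingers":1},{"dp":[-0.007,0,0],"rot":[0,0,0],"fingers":1},{"dp":[-0.011,0,0],"rot":[0,0,0],"fingers":1},{"dp":[-0.015,0,0],"rot":[0,0,0],"fingers":1},{"dp":[-0.019,0,0],"rot":[0,0,0],"fingers":1},{"dp":[-0.023,0,0],"rot":[0,0,0],"fingers":1},{"dp":[-0.027,0,0],"rot":[0,0,0],"fingers":1},{"dp":[-0.031,0,0],"rot":[0,0,0],"fingers":1},{"dp":[-0.035,0,0],"rot":[0,0,0],"fingers":1},{"dp":[-0.039,0,0],"rot":[0,0,0],"fingers":1},{"dp":[-0.043,0,0],"rot":[0,0,0],"fingers":1},{"dp":[-0.047,0,0],"rot":[0,0,0],"fingers":1}]'
python3 -m jog '[{"dp":[-0.003,0,0],"rot":[0,0,0],"fingers":1},{"dp":[-0.006,0,0],"rot":[0,0,0],"fingers":1},{"dp":[-0.009,0,0],"rot":[0,0,0],"fingers":1},{"dp":[-0.012,0,0],"rot":[0,0,0],"fingers":1},{"dp":[-0.015,0,0],"rot":[0,0,0],"fingers":1},{"dp":[-0.018,0,0],"rot":[0,0,0],"fingers":1},{"dp":[-0.021,0,0],"rot":[0,0,0],"fingers":1},{"dp":[-0.024,0,0],"rot":[0,0,0],"fingers":1},{"dp":[-0.028,0,0],"rot":[0,0,0],"fingers":1},{"dp":[-0.032,0,0],"rot":[0,0,0],"fingers":1},{"dp":[-0.036,0,0],"rot":[0,0,0],"fingers":1},{"dp":[-0.04,0,0],"rot":[0,0,0],"fingers":1}]'
python3 -c "
from h import *
st()
p,d=snapshot('side');crop('side',p,'s12',220,170,320,300,4.5)
p,d=snapshot('top');crop('top',p,'t12',190,170,350,260,5)
"
```

```text
t: 16.35
tcp_pos: [0.4731, 0.3217, 0.0152]
orientation: [-1.571, 0.0, -1.54]
ft_force: [-0.4, -0.7, -1.5]
grip_width: 0.0205
t: 17.85
tcp_pos: [0.472, 0.3613, 0.0153]
orientation: [-1.571, -0.001, -1.541]
ft_force: [0.4, -2.7, -0.4]
grip_width: 0.0209
t 17.85 tcp [0.472  0.3613 0.0153] zang 1.73 ydir [ 0.    -0.001 -1.   ] F [ 0.4 -2.7 -0.4] w 0.0209 q [-0.28  0.76 -0.58  1.83  0.61  0.73 -1.17]
```

View pics/s12.png

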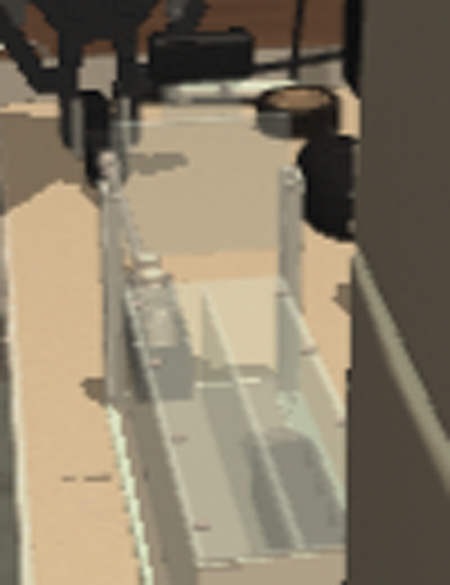

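View pics/t12.png

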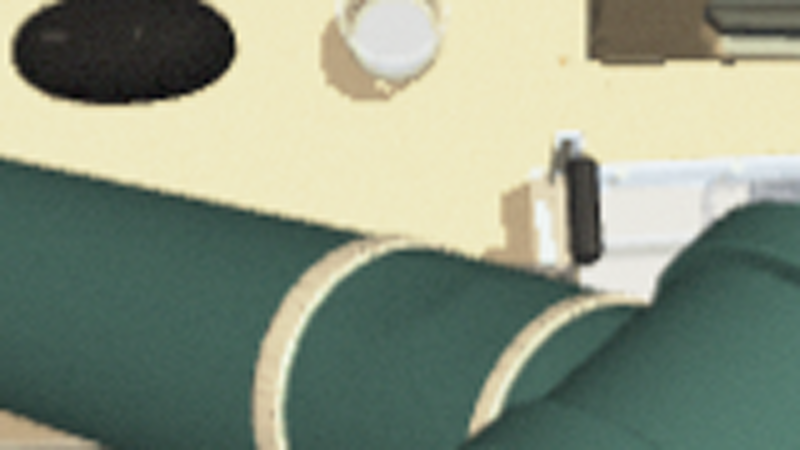

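```bash
python3 -m jog '[{"dp":[-0.003,0,0],"rot":[0,0,0],"fingers":1},{"dp":[-0.007,0,0],"rot":[0,0,0],"fingers":1},{"dp":[-0.011,0,0],"rot":[0,0,0],"fingers":1},{"dp":[-0.015,0,0],"rot":[0,0,0],"fingers":1},{"dp":[-0.019,0,0],"rot":[0,0,0],"fingers":1},{"dp":[-0.023,0,0],"rot":[0,0,0],"fingers":1},{"dp":[-0.027,0,0],"rot":[0,0,0],"fingers":1},{"dp":[-0.031,0,0],"rot":[0,0,0],"fingers":1},{"dp":[-0.035,0,0],"rot":[0,0,0],"fingers":1},{"dp":[-0.039,0,0],"rot":[0,0,0],"fingers":1},{"dp":[-0.042,0,0],"rot":[0,0,0],"fingers":1},{"dp":[-0.042,0,0],"rot":[0,0,0],"fingers":1}]'
python3 -c "
from h import *
st()
p,d=snapshot('side');crop('side',p,'s13',220,170,320,270,6)
"
```

```text
t: 19.45
tcp_pos: [0.4706, 0.4039, 0.0153]
orientation: [-1.571, 0.001, -1.54]
ft_force: [-0.7, -0.9, -0.6]
grip_width: 0.0203
t 19.45 tcp [0.4706 0.4039 0.0153] zang 1.75 ydir [ 0.     0.001 -1.   ] F [-0.7 -0.9 -0.6] w 0.0203 q [-0.34  0.79 -0.58  1.77  0.6   0.77 -1.2 ]
```

View pics/s13.png

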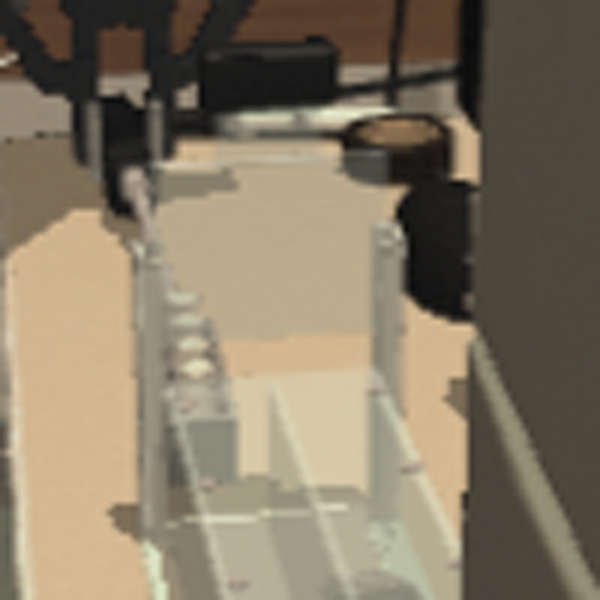

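```bash
python3 -c "
from h import *
P=np.load('store.npy')
w=atz('side',220+200/6,170+480/6,0);c,s=np.cos(P[2]),np.sin(P[2]);d=w[:2]-P[:2];print(w,c*d[0]+s*d[1],-s*d[0]+c*d[1])"
python3 -m jog '[{"dp":[0.003,0,0],"rot":[0,0,0],"fingers":1},{"dp":[0.006,0,0],"rot":[0,0,0],"fingers":1},{"dp":[0.006,0,0],"rot":[0,0,0],"fingers":1},{"dp":[0.006,-0.008,0],"rot":[0,0,0],"fingers":1},{"dp":[0.006,-0.016,0],"rot":[0,0,0],"fingers":1},{"dp":[0.006,-0.026,0],"rot":[0,0,0],"fingers":1},{"dp":[0.006,-0.04,0],"rot":[0,0,0],"fingers":1},{"dp":[0.006,-0.055,0],"rot":[0,0,0],"fingers":1},{"dp":[0.006,-0.055,0],"rot":[0,0,0],"fingers":1}]'
python3 -c "
from h import *
st()
p,d=snapshot('side');crop('side',p,'s14',220,170,320,270,6)
"
```

```text
[0.48013914 0.11621753 0.        ] -0.0434626693605053 -0.017295515144308056
t: 20.62
tcp_pos: [0.4717, 0.3981, 0.0721]
orientation: [-1.568, 0.002, -1.541]
ft_force: [0.2, -0.3, -1.1]
grip_width: 0.0205
t 20.625 tcp [0.4717 0.3981 0.0721] zang 1.73 ydir [ 0.002  0.002 -1.   ] F [ 0.2 -0.3 -1.1] w 0.0205 q [-0.3   0.71 -0.64  1.76  0.55  0.85 -1.16]
```

View pics/s14.png

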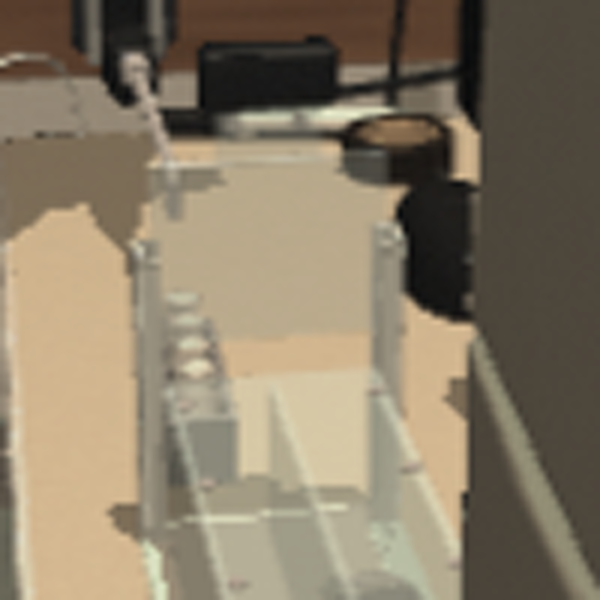

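```bash
python3 -m jog '[{"dp":[0,0,0.02],"rot":[0,0,0],"fingers":1},{"dp":[0,0,0.046],"rot":[0,0,0],"fingers":1},{"dp":[0,0,0.046],"rot":[0,0,0],"fingers":1},{"dp":[0,0.025,0.046],"rot":[0,0,0],"fingers":1},{"dp":[0,0.045,0.046],"rot":[0,0,0],"fingers":1},{"dp":[0,0.055,0.046],"rot":[0,0,0],"fingers":1},{"dp":[0,0.06,0.046],"rot":[0,0,0],"fingers":1},{"dp":[0,0.061,0.046],"rot":[0,0,0],"fingers":1},{"dp":[0,0.061,0.046],"rot":[0,0,0],"fingers":1}]'
python3 -c "
from h import *
st();print(atz('top',160,181,.01))
p,d=snapshot('side');crop('side',p,'s15',220,150,320,250,6)
p,d=snapshot('top');crop('top',p,'t15',130,160,330,270,4)
"
```

```text
t: 21.8
tcp_pos: [0.5171, 0.3991, 0.0098]
orientation: [-1.57, 0.001, -1.54]
ft_force: [-0.3, 0.1, -2.0]
grip_width: 0.0203
t 21.8 tcp [0.5171 0.3991 0.0098] zang 1.74 ydir [ 0.001  0.001 -1.   ] F [-0.3  0.1 -2. ] w 0.0203 q [-0.31  0.84 -0.58  1.68  0.6   0.8  -1.13]
[0.60672174 0.42965167 0.01      ]
```

View pics/s15.png

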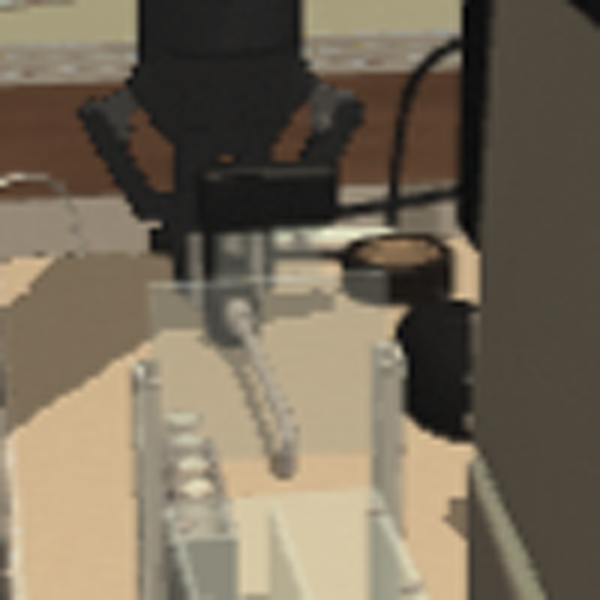

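View pics/t15.png

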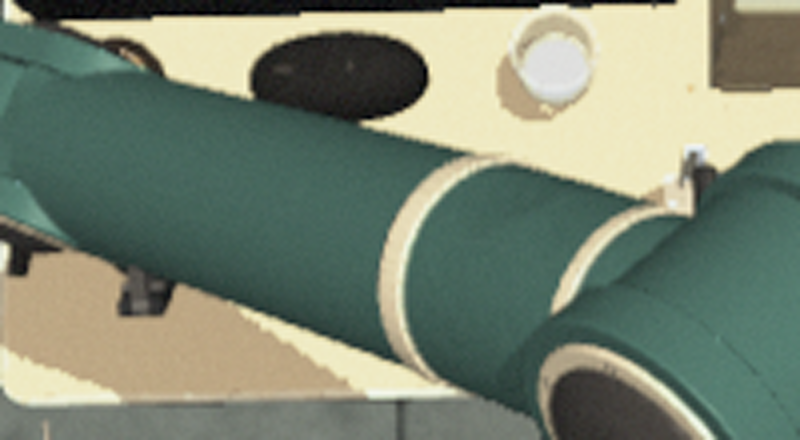

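```bash
python3 -m jog '[{"dp":[0,0.0015,0],"rot":[0,0,0],"fingers":1},{"dp":[0,0.002,0],"rot":[0,0,0],"fingers":1},{"dp":[0,0.002,0],"rot":[0,0,0],"fingers":1}]'; python3 -m jog '[{"dp":[0,0,0],"rot":[0,0,0],"fingers":0.3},{"dp":[0,0,0],"rot":[0,0,0],"fingers":0},{"dp":[0,0,0],"rot":[0,0,0],"fingers":0},{"dp":[0,0,0],"rot":[0,0,0],"fingers":0}]'
```

```text
t: 22.28
tcp_pos: [0.5172, 0.3989, 0.0083]
orientation: [-1.57, 0.0, -1.541]
ft_force: [-1.1, -1.5, 4.2]
grip_width: 0.0207
t: 22.78
tcp_pos: [0.5168, 0.3987, 0.0071]
orientation: [-1.571, -0.0, -1.54]
ft_force: [-0.3, -0.4, -0.3]
grip_width: 0.0425
```

```bash
python3 -m jog '[{"dp":[0,-0.03,0],"rot":[0,0,0],"fingers":0},{"dp":[0,-0.08,0],"rot":[0,0,0],"fingers":0},{"dp":[0,-0.14,0],"rot":[0,0,0],"fingers":0},{"dp":[0,-0.2,0],"rot":[0,0,0],"fingers":1},{"dp":[0,-0.23,0],"rot":[0,0,0],"fingers":1},{"dp":[0,-0.23,0],"rot":[0,0,0],"fingers":1}]' 40; python3 -c "
from h import *
st()
dp([.4986,.0783,.2],1.76)
p,d=snapshot('side');crop('side',p,'s16',220,150,320,250,6)
p,d=snapshot('top');crop('top',p,'t16',130,160,330,270,4)
"
```

```text
t: 23.52
tcp_pos: [0.5177, 0.3999, 0.2405]
orientation: [-1.566, 0.003, -1.541]
ft_force: [-0.2, 0.0, 0.0]
grip_width: -0.0
t 23.525 tcp [0.5177 0.3999 0.2405] zang 1.73 ydir [ 0.005  0.003 -1.   ] F [-0.2  0.   0. ] w -0.0 q [-0.21  0.58 -0.73  1.55  0.41  1.16 -0.99]
dp [0.321, 0.0394, -0.029] rot [-0.27, -0.03, -0.17] t 23.525
```

View pics/s16.png

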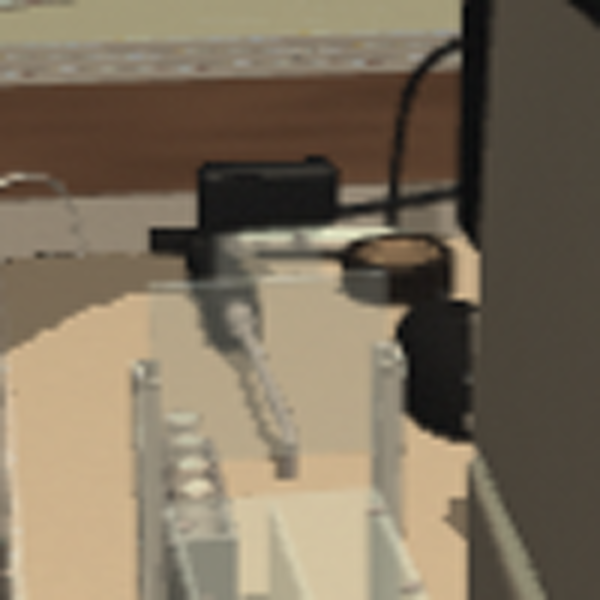

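View pics/t16.png

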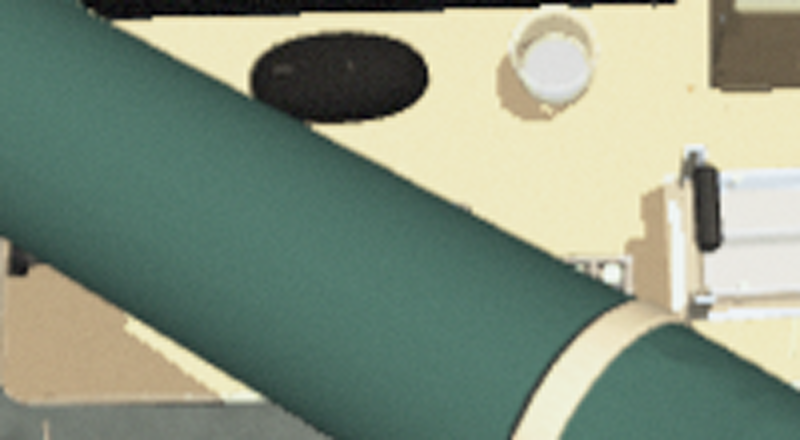

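```bash
python3 -m jog '[{"dp":[0.05,0,-0.005],"rot":[0,0,0],"fingers":1},{"dp":[0.1,0,-0.01],"rot":[0,0,0],"fingers":1},{"dp":[0.15,0,-0.015],"rot":[0,0,0],"fingers":1},{"dp":[0.2,0,-0.02],"rot":[0,0,0],"fingers":1},{"dp":[0.25,0,-0.025],"rot":[0,0,0],"fingers":1},{"dp":[0.3,0,-0.029],"rot":[0,0,0],"fingers":1},{"dp":[0.321,0,-0.029],"rot":[0,0,0],"fingers":1},{"dp":[0.321,0.02,-0.029],"rot":[0,0,0],"fingers":1},{"dp":[0.321,0.04,-0.029],"rot":[0,0,0],"fingers":1},{"dp":[0.321,0.04,-0.029],"rot":[0,0,0],"fingers":1}]'; python3 -c "
from h import *
st()
dp([.4986,.0783,.107],1.76)
p,d=snapshot('side');crop('side',p,'s17',220,130,320,250,5)
"
```

```text
t: 24.88
tcp_pos: [0.4957, 0.0764, 0.1948]
orientation: [-1.577, 0.0, -1.54]
ft_force: [-0.3, 0.8, -0.7]
grip_width: -0.0
t 24.875 tcp [0.4957 0.0764 0.1948] zang 1.74 ydir [-0.006 -0.    -1.   ] F [-0.3  0.8 -0.7] w -0.0 q [ 0.4   0.37 -0.74  1.95  0.31  0.94 -0.46]
dp [-0.0018, 0.0878, 0.0035] rot [0.33, -0.02, -0.01] t 24.875
```

View pics/s17.png

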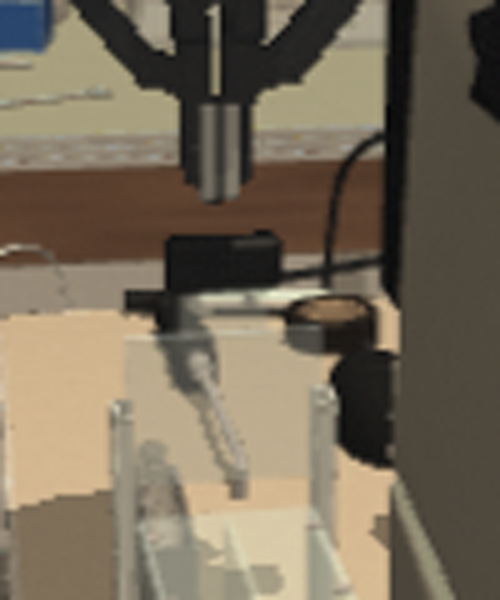

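```bash
python3 -m jog '[{"dp":[0,0.008,0],"rot":[0,0,0],"fingers":1},{"dp":[0,0.018,0],"rot":[0,0,0],"fingers":1},{"dp":[0,0.03,0],"rot":[0,0,0],"fingers":1},{"dp":[0,0.042,0],"rot":[0,0,0],"fingers":1},{"dp":[0,0.054,0],"rot":[0,0,0],"fingers":1},{"dp":[0,0.066,0],"rot":[0,0,0],"fingers":1},{"dp":[0,0.076,0],"rot":[0,0,0],"fingers":1},{"dp":[0,0.082,0],"rot":[0,0,0],"fingers":1},{"dp":[0,0.086,0],"rot":[0,0,0],"fingers":1},{"dp":[0,0.088,0],"rot":[0,0,0],"fingers":1},{"dp":[0,0.088,0],"rot":[0,0,0],"fingers":1}]'; python3 -c "
from h import *
st()"
```

```text
t: 26.3
tcp_pos: [0.497, 0.0768, 0.109]
orientation: [-1.572, -0.0, -1.54]
ft_force: [-0.1, 0.5, 0.3]
grip_width: 0.0001
t 26.3 tcp [0.497  0.0768 0.109 ] zang 1.74 ydir [-0.001 -0.    -1.   ] F [-0.1  0.5  0.3] w 0.0001 q [ 0.32  0.5  -0.66  2.02  0.44  0.77 -0.57]
```

```bash
python3 -m jog '[{"dp":[0,0.002,0],"rot":[0,0,0],"fingers":1},{"dp":[0,0.003,0],"rot":[0,0,0],"fingers":1},{"dp":[0,0.004,0],"rot":[0,0,0],"fingers":1},{"dp":[0,0.004,0],"rot":[0,0,0],"fingers":1}]'; python3 -c "
from h import *
st()
p,d=snapshot('side');crop('side',p,'s18',220,130,320,250,5)
"
```

```text
t: 26.8
tcp_pos: [0.4972, 0.0769, 0.1069]
orientation: [-1.571, -0.002, -1.54]
ft_force: [-6.6, -2.2, 20.1]
grip_width: 0.0002
t 26.8 tcp [0.4972 0.0769 0.1069] zang 1.74 ydir [-0.    -0.002 -1.   ] F [-6.6 -2.2 20.1] w 0.0002 q [ 0.32  0.5  -0.66  2.02  0.44  0.76 -0.58]
```

View pics/s18.png

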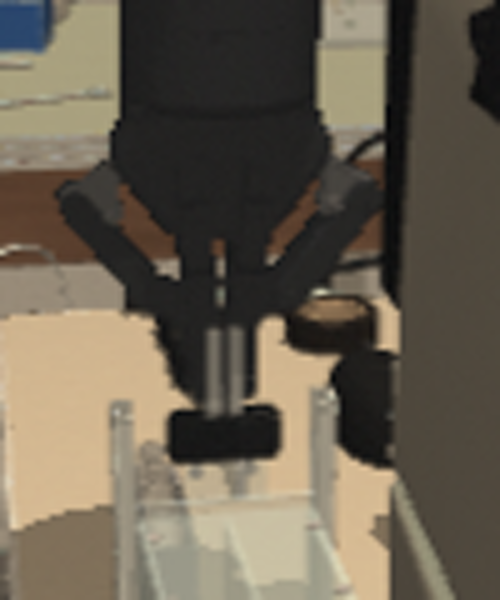

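```bash
python3 -m jog '[{"dp":[0,-0.02,0],"rot":[0,0,0],"fingers":1},{"dp":[0,-0.07,0],"rot":[0,0,0],"fingers":1},{"dp":[0,-0.13,0],"rot":[0,0,0],"fingers":1},{"dp":[0,-0.15,0],"rot":[0,0,0],"fingers":1},{"dp":[0.05,-0.15,-0.015],"rot":[0,0,0],"fingers":1},{"dp":[0.1,-0.15,-0.03],"rot":[0,0,0],"fingers":1},{"dp":[0.15,-0.15,-0.045],"rot":[0,0,0],"fingers":1},{"dp":[0.2,-0.15,-0.06],"rot":[0,0,0],"fingers":1},{"dp":[0.25,-0.15,-0.07],"rot":[0,0,0],"fingers":1},{"dp":[0.28,-0.15,-0.07],"rot":[0,0,0],"fingers":1},{"dp":[0.28,-0.15,-0.07],"rot":[0,0,0],"fingers":1}]'; python3 -c "
from h import *
st()
p,d=snapshot('side');crop('side',p,'s19',210,150,330,270,5)
p,d=snapshot('top');crop('top',p,'t19',130,150,410,270,2.85);crop('top',p,'t20',220,180,340,260,6.5)
"
```

```text
t: 28.22
tcp_pos: [0.4352, -0.2074, 0.2548]
orientation: [-1.572, 0.0, -1.545]
ft_force: [0.6, 0.4, 1.0]
grip_width: -0.0002
t 28.225 tcp [ 0.4352 -0.2074  0.2548] zang 1.46 ydir [-0.001  0.    -1.   ] F [0.6 0.4 1. ] w -0.0002 q [ 0.94  0.22 -0.64  1.94  0.15  1.03  0.26]
```

View pics/s19.png

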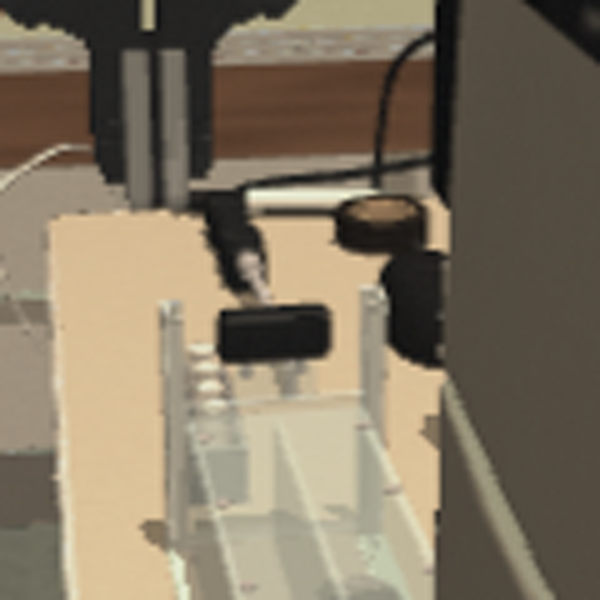

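View pics/t19.png

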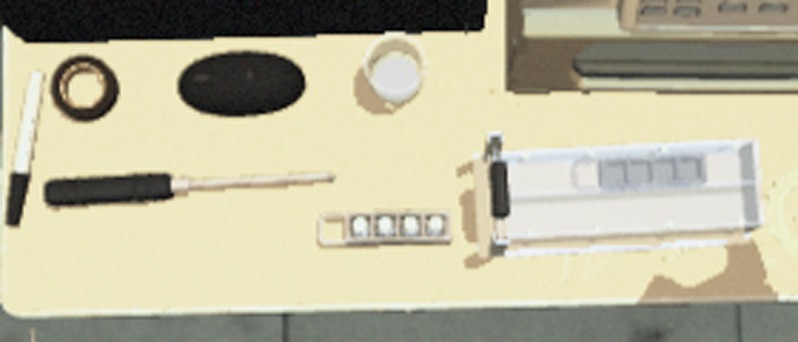

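View pics/t20.png

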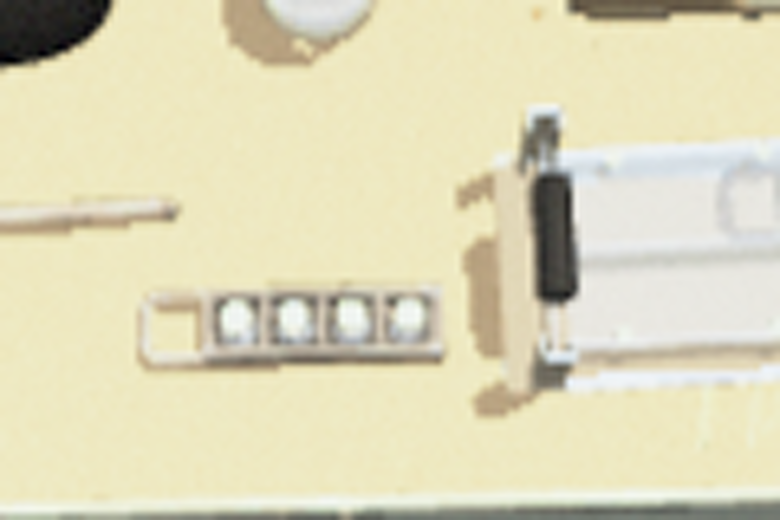

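```bash
python3 -m jog '[{"dp":[0,0,0],"rot":[0,0,0],"fingers":1},{"dp":[0,0,0],"rot":[0,0,0],"fingers":1}]'; python3 -c "
from rig import ticket
print(ticket.sign_off())"
```

```text
t: 28.58
tcp_pos: [0.4363, -0.204, 0.2553]
orientation: [-1.571, -0.0, -1.539]
ft_force: [0.4, -0.5, 0.2]
grip_width: 0.0
the job is handed in; nothing more can be done
None
```

The job is done and handed in at about 28.6 s, with no check failing or disagreeing.

- **Gate up:** I lifted it by its grip block until it met the upper stop, where the force rose to about 42 N, and then released it.
- **Carrier:** I drew the loaded carrier out by its loop with the picker's hook, without touching either carrier with the gripper or arm. In the last pictures it stands flat on the bench, its end about 22 mm clear of the ramp, with all four vials upright in their cells.
- **Picker:** It lies flat on the bench, about 25 mm to the side of the carrier.
- **Gate shut:** I pushed it down with the closed fingers. They stopped at z = 0.107 m, the height of the shut grip block, with about 20 N pressing back.
- **Everything else:** In the last pictures the empty carrier, tape, beaker and mouse are where they were. The arm is clear and touching nothing.

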